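# Set up the table caddy for dinner

## Robot

A 6-joint arm with a two-finger parallel gripper is mounted at the origin on a cart in front of the work surface, level with it; the furniture and walls round the work are solid. World frame = base frame: x ahead of the robot, y to its left, z up, the work surface at z = 0. Lengths are in m, angles in rad, forces in N, time in s.
With the tool pointing down it reaches from about 0.375 to 0.9 m from the base axis. Payload 3.1 kg.
Tool frame: the origin (TCP) lies on the centre line of the jaws, within the pads' length; the fingertips stand ahead of it and the grasp point (between the pads) lies 3 mm ahead of it (robot.tip_reach is the z of the fingertips in the tool frame, in m); z points along the fingers, y is the line along which they close (so a half turn about z gives the same grasp; the last joint's range is limited). The gripper opens to 87 mm and grips with 3 to 60 N. Pads are 19 mm wide; open, the fingers measure 117 mm over their backs; the gripper's body (75 mm by 190 mm) begins 51 mm behind the grasp point.
Start: joints at [-1.522, 0.527, 1.433, -0, 1.181, -0.178], TCP at [0.141, -0.609, 0.245] pointing down, gripper open.
Joint ranges: [-3.08, 3.08], [-0.75, 2.2], [0.22, 2.44], [-1.43, 4.57], [0, 2.65], [-2.85, 2.85]. Speed limits (rad/s): [2.79, 2.79, 3.14, 3.14, 3.14, 3.14].

## Interface

Orientations are given as a unit quaternion [x, y, z, w].
In Python, from rig import sensors, eyes, ticket, robot gives the robot as it stands.
- The arm moves only by the tool drive_tool, never from a script. Its argument "deltas" is a list that holds one entry, the list of rows, each a list of 6 numbers: the shift along the tool's x, y, z in mm, then the turn, a rotation vector about the tool's x, y, z in rad. A call has 1 to 8 rows; each row shifts and turns the commanded pose from where the row before left it, along the tool's axes as they then stand; what a row does not reach is not made up. A row lasts 1/12 s, in which the tool goes at most 41.7 mm and 7.16 degrees, less where a joint would pass 70% of its speed; a pose out of reach is approached as far as the arm can. A call is refused whole if a number of a shift passes 41.7 or a number of a turn 0.125, either way. A call with a gripper value outside its range is refused whole. "gripper" is the opening in per cent of the stroke, from 0 (shut) to 100 (fully open), set as the call begins (left out, the last holds). The fingers move at their own pace and stop on an object; "squeeze" is the grip in N (left out, the last holds). Time passes only in rows, so rows that do not move let the fingers close. It gives the time, the measured TCP pose, the force, the opening and the grip force at its end, in the units of the state.
- sensors.get_obs(): the state, without advancing time (a new reading comes with each control period).
- eyes.camera(name): name is "side" or "top"; returns a dict with "img" (480x640x3 uint8, red, green, blue), "fov_y" (degrees; the focal length in pixels is half the picture's height over the tangent of half this angle, whatever the lens; pixels are square), "cx", "cy" (the principal point, pixels), "xyz" and "attitude" of the camera in the world. Camera axes: x right, y up, looking along -z (the intrinsics and any distortion apply to the point x, -y, -z); pixel columns grow to the right and rows downward; lengths in m; the calibration is good to about 2 mm. A picture is of the moment at which its call begins. There is no depth.
- ticket.hand_in(): hands the job in; it is judged then, once.
The state is a dict: "time": time; "q": joint angles; "joint_velocities": joint speeds; "joint_torque": joint torques, N m; "position": TCP position; "tool_rot": TCP orientation; "ft_force": force on the tool from outside, world axes, zero at the start; "moment": the same for the moment, N m; "grip_width": finger opening in m; "grip_force": force on a finger pad.
Only numpy, scipy, OpenCV 4.12 (cv2) and the standard library are available. Lean on these libraries where they do the work, as an engineer would, in place of code of your own. Each camera call takes 0.05 s, during which the arm holds its last target. There are 200 camera calls.

## Task

Set up the wooden table tray for dinner: stand the small pepper mill, the salt shaker, the black-capped spice jar and the small amber bottle upright in the steel cups, each down on the floor of the cup that suits it - the mill in the widest cup, the bottle in the narrowest, and the shaker and the jar in the two middle-sized ones, either way round. The tall pepper mill and the big oil bottle belong in the kitchen: leave them standing where they are. Keep everything upright on the way, and let go of it all at the end.

Things in the scene. Friction and masses are not known exactly. Their poses are not given: they have to be found in the camera images.
- small_mill: the shorter of the two turned dark-wood pepper mills, 58 mm wide at the foot, 140 mm tall, standing; origin at the centre of its underside, z up its axis. Its round head, 48 mm wide between 102 and 129 mm above the underside (small steel knob above that), is the easiest place to grasp; head and body do not turn against each other.
- salt_shaker: salt shaker: clear glass body with a domed grey pierced top, 44 mm across, 90 mm tall (glass up to 70 mm), standing; origin at the centre of its underside, z up.
- spice_jar: small glass spice jar with a black screw cap, 44 mm across, 105 mm tall (cap from 84 mm up), standing; origin at the centre of its underside, z up.
- amber_bottle: small brown amber-glass bottle with a cork, 38 mm across, 99 mm tall (straight body to about 60 mm, then shoulder and neck; it can be gripped 38 mm wide up to 80 mm), standing; origin at the centre of its underside, z up.
- cup_wide: the widest of the four steel cups on the wooden tray: inside 69 mm across, flared to 84 mm at the mouth, inner floor 3 mm above its origin, rim 26 mm above its origin. Origin at the centre of its underside, z up, about 11 mm above the worktop. It does not move; the cups stand 95 mm apart in a square in the four compartments of a 215 mm square tray whose walls reach 27 mm and whose two bow handles, at the middle of two opposite sides, reach 53 mm above the worktop.
- cup_medium_a: one of the two middle-sized steel cups on the tray: inside 53 mm across, flared to 68 mm at the mouth, floor 3 mm and rim 26 mm above its origin (centre of its underside, z up). Fixed.
- cup_medium_b: the other middle-sized steel cup on the tray, same as cup_medium_a. Fixed.
- cup_narrow: the narrowest steel cup on the tray: inside 43 mm across, flared to 58 mm at the mouth, floor 3 mm and rim 26 mm above its origin (centre of its underside, z up). Fixed.
- tall_mill: the taller of the two dark-wood pepper mills, 58 mm wide, 170 mm tall, standing loose among the other things; it stays on the worktop. Origin at the centre of its underside, z up.
- oil_bottle: the big square oil bottle, 61 mm wide, 268 mm tall, standing loose at the back of the worktop, where it stays. Origin at the centre of its underside, z up.

How it is judged:
At the end, for the whole second after the job is handed in: Mill in the widest cup (within 12 mm of its axis), bottle in the narrowest (10 mm), shaker and jar in one middle cup each (13 mm), each on the cup floor (within 6 mm), upright within 0.12 rad, released, at rest. Tall mill and oil bottle upright, within 30 mm of their start (horizontal distance between small_mill and cup_wide below 0.012 m and z of small_mill in the frame of cup_wide between -0.003 and 0.009 m and horizontal distance between amber_bottle and cup_narrow below 0.01 m and z of amber_bottle in the frame of cup_narrow between -0.003 and 0.009 m and ((horizontal distance between salt_shaker and cup_medium_a below 0.013 m and z of salt_shaker in the frame of cup_medium_a between -0.003 and 0.009 m and horizontal distance between spice_jar and cup_medium_b below 0.013 m and z of spice_jar in the frame of cup_medium_b between -0.003 and 0.009 m) or (horizontal distance between salt_shaker and cup_medium_b below 0.013 m and z of salt_shaker in the frame of cup_medium_b between -0.003 and 0.009 m and horizontal distance between spice_jar and cup_medium_a below 0.013 m and z of spice_jar in the frame of cup_medium_a between -0.003 and 0.009 m)) and angle between each of small_mill, salt_shaker, spice_jar, amber_bottle, tall_mill, oil_bottle's own z axis and vertical below 0.12 rad and linear speed of each of small_mill, salt_shaker, spice_jar, amber_bottle, tall_mill, oil_bottle below 0.02 m/s and angular speed of each of small_mill, salt_shaker, spice_jar, amber_bottle below 0.3 rad/s and distance of each of tall_mill, oil_bottle from where it was at the start of the episode below 0.03 m); the robot touches nothing.
It fails at once if the tall mill or the oil bottle is shifted by more than 3 cm or tipped (distance of any of tall_mill, oil_bottle from where it was at the start of the episode above 0.03 m or angle between any of tall_mill, oil_bottle's own z axis and vertical above 0.4 rad).
It fails at once if one of the four things is tipped over (more than 0.7 rad) (angle between any of small_mill, salt_shaker, spice_jar, amber_bottle's own z axis and vertical above 0.7 rad).
It also fails if it takes over 107 s, if anything falls off the work surface, if the arm or the gripper's body presses on something with over 40 N, if the wrist force passes 120 N, or if a joint passes its speed limit or range.

## Working session

There is one attempt and no reset: what is moved stays moved. The work goes in short steps, Python scripts to look and compute and a tool call to move; the robot and the scene stay as the last step left them, time stands still between calls to the robot, and variables do not carry over. Pictures are saved under pics/ and viewed, at most 14 in all, crops included, and the job is handed in when it is done.

Besides the shell and the picture viewer there is one more tool, called as name(argument=value, ...), one argument or row to a line, values as JSON. drive_tool: Moves the arm, as the interface text tells. Its arguments: {"type":"object","properties":{"deltas":{"type":"array"},"gripper":{"type":"number"},"squeeze":{"type":"number"}},"required":["deltas"]}

```bash
ls; mkdir -p pics
python3 - <<'E'
from rig import sensors, eyes, ticket, robot
import cv2
print(sensors.get_obs()); print(robot.tip_reach)
for n in("side","top"):
    c=eyes.camera(n); cv2.imwrite(f"pics/{n}0.png",c["img"][:,:,::-1]); print({k:v for k,v in c.items() if k!="img"})
E
```

```text
pics
{'time': 0.0, 'q': array([-1.52149739e+00,  5.28475813e-01,  1.43392421e+00, -8.92068672e-06,
        1.18135363e+00, -1.78490162e-01]), 'joint_velocities': array([-5.85913219e-04,  9.66632076e-05,  1.11973919e-03,  8.96988127e-05,
       -2.93293201e-03,  3.32750509e-04]), 'joint_torque': array([ 9.61874071e-05, -4.40043390e+01, -1.76592082e+01,  6.32988126e-02,
        5.81509375e-02, -1.69614987e-04]), 'position': array([ 0.14113815, -0.60815007,  0.24355867]), 'tool_rot': array([ 9.93520251e-01,  1.13650090e-01,  6.56310425e-05, -1.07851175e-03]), 'ft_force': array([-0.22356163,  0.23363411,  0.12728426]), 'moment': array([ 0.02586325, -0.05637491,  0.02463549]), 'grip_force': 0.0, 'grip_width': 0.08692419521285921}
0.022
{'fov_y': 51.264391063535264, 'cx': 319.7021045405098, 'cy': 239.1798094099987, 'xyz': array([0.20961445, 0.92953911, 0.51043034]), 'attitude': array([-0.1104326 ,  0.52462506,  0.83045689, -0.15137553])}
{'fov_y': 56.9541251489361, 'cx': 318.65358016557826, 'cy': 240.46662413958637, 'xyz': array([0.42836683, 0.03584359, 0.96913173]), 'attitude': array([-0.06644087,  0.07433115,  0.7103066 , -0.69679625])}
```

View pics/side0.png

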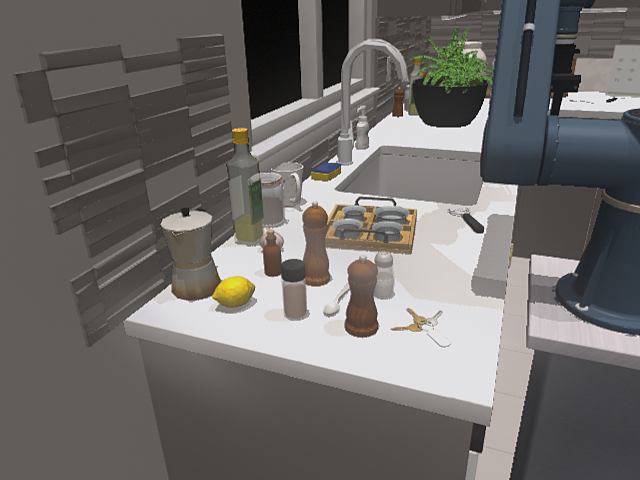

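View pics/top0.png

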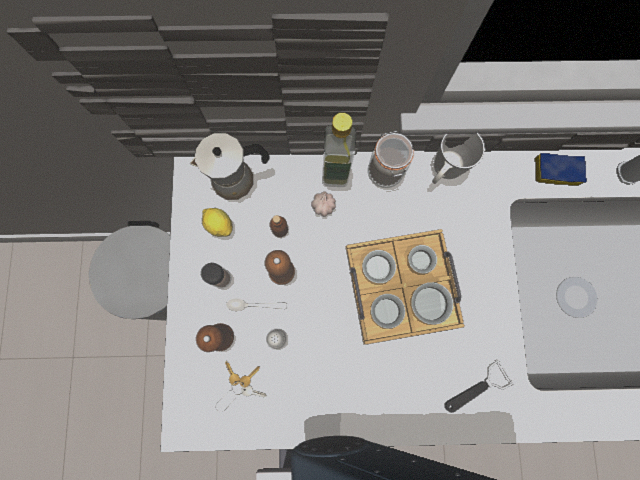

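The top view shows small mill (207,339), tall mill (278,262), salt (276,339), jar (212,272) and amber (278,222). The wide cup is at (432,304), the narrow at (421,261), and the two mediums at (379,267) and (387,311). I'll zoom in and measure.

```bash
cat > h.py <<'E'
import numpy as np, cv2
from scipy.spatial.transform import Rotation as R
def ray(c,u,v):
    f=240/np.tan(np.radians(c["fov_y"]/2))
    d=np.array([(u-c["cx"])/f,-(v-c["cy"])/f,-1.])
    return np.array(c["xyz"]),R.from_quat(c["attitude"]).apply(d)
def onz(c,u,v,z):
    o,d=ray(c,u,v); return o+d*(z-o[2])/d[2]
def proj(c,p):
    f=240/np.tan(np.radians(c["fov_y"]/2))
    q=R.from_quat(c["attitude"]).inv().apply(np.array(p)-c["xyz"])
    return np.array([c["cx"]+f*q[0]/-q[2],c["cy"]-f*q[1]/-q[2]])
def tri(c1,p1,c2,p2):
    o1,d1=ray(c1,*p1);o2,d2=ray(c2,*p2)
    s=np.linalg.lstsq(np.c_[d1,-d2],o2-o1,rcond=None)[0]
    a,b=o1+d1*s[0],o2+d2*s[1]; return (a+b)/2,np.linalg.norm(a-b)
E
python3 - <<'E'
from rig import eyes
import cv2,numpy as np
from h import *
t=eyes.camera("top");s=eyes.camera("side")
np.save("t.npy",t,allow_pickle=True);np.save("s.npy",s,allow_pickle=True)
I=t["img"][:,:,::-1]; J=s["img"][:,:,::-1]
a=cv2.resize(I[200:355,190:300],None,fx=3.8,fy=3.8,interpolation=cv2.INTER_CUBIC)
b=cv2.resize(I[225:350,340:470],None,fx=2.9,fy=2.9,interpolation=cv2.INTER_CUBIC)
cv2.imwrite("pics/topcrop.png",np.hstack([a,cv2.copyMakeBorder(b,0,a.shape[0]-b.shape[0],0,0,cv2.BORDER_CONSTANT)]))
cv2.imwrite("pics/sidecrop.png",cv2.resize(J[190:340,250:430],None,fx=4,fy=4,interpolation=cv2.INTER_CUBIC))
E
```

```text
(no output)
```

View pics/topcrop.png

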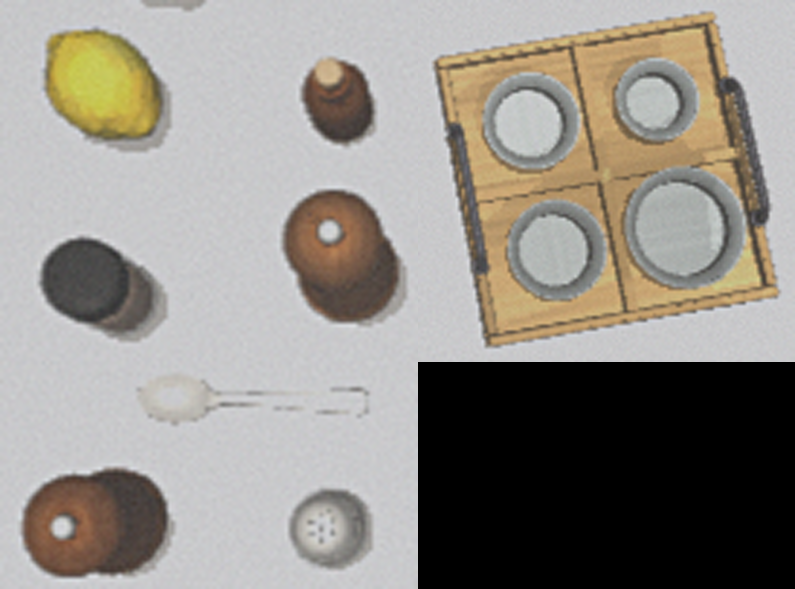

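View pics/sidecrop.png

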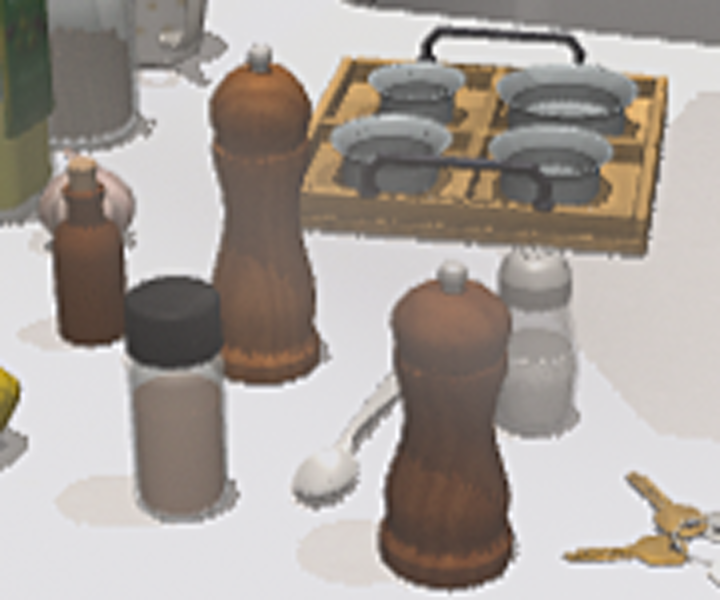

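The top crop (3.8x) shows knobs at (63,527) and (329,231), the cork at (329,71), the jar cap at (84,278) and the salt dome at (322,528). The cup rims sit at (531,121), (557,250), (656,100) and (684,227) at 2.9x. In the side crop (4x) the knobs are at (453,270) and (260,50), the cork at (83,162) and the dome at (537,252).

```bash
cat > m.py <<'E'
from h import *
np.set_printoptions(precision=4,suppress=True)
t=np.load("t.npy",allow_pickle=True).item();s=np.load("s.npy",allow_pickle=True).item()
T=lambda x,y:(190+(x+.5)/3.8-.5,200+(y+.5)/3.8-.5)
K=lambda x,y:(340+(x-418+.5)/2.9-.5,225+(y+.5)/2.9-.5)
S=lambda x,y:(250+(x+.5)/4-.5,190+(y+.5)/4-.5)
for n,a,z,b in [("small",(63,527),.139,(453,268)),("tall",(329,231),.169,(260,48)),("salt",(322,528),.089,(537,252)),("amber",(329,71),.099,(83,162)),("jar",(84,278),.104,(173,293))]:
    print(n,onz(t,*T(*a),z),*tri(t,T(*a),s,S(*b)))
C={n:onz(t,*K(*a),.037) for n,a in dict(ma=(531,121),mb=(557,250),na=(656,100),wi=(684,227)).items()}
for n in C: print(n,C[n])
k=list(C.values()); print([np.linalg.norm(k[i]-k[j])for i,j in((0,1),(0,2),(2,3),(1,3))])
# circle check: jar cap + mill foot contours etc.
E
python3 m.py
```

```text
small [0.4173 0.234  0.139 ] [0.4179 0.2345 0.1378] 0.0012969879408820592
tall [0.5542 0.1035 0.169 ] [0.5547 0.1037 0.1694] 0.0011406416727430362
salt [0.4135 0.114  0.089 ] [0.4138 0.1142 0.0883] 0.0007016539087706371
amber [0.6515 0.1093 0.099 ] [0.6518 0.1094 0.0985] 0.00039883787423661857
jar [0.5423 0.2354 0.104 ] [0.5433 0.2356 0.1051] 0.002412436509148586
ma [ 0.5581 -0.103   0.037 ]
mb [ 0.4642 -0.1173  0.037 ]
na [ 0.5719 -0.1959  0.037 ]
wi [ 0.4788 -0.21    0.037 ]
[np.float64(0.09490743552038751), np.float64(0.09392916594703943), np.float64(0.09413891620792841), np.float64(0.09382930879748157)]
```

drive_tool(
  deltas=[
    [[0,0,0,0,0,0.114],[0,0,0,0,0,0.114],[30,0,0,0,0,0],[41,0,0,0,0,0],[41,0,0,0,0,0],[41,0,0,0,0,0],[41,0,0,0,0,0],[41,0,0,0,0,0]],
  ],
  gripper=80,
  squeeze=15,
)

```text
time: 0.87
position: [0.378, -0.6084, 0.2443]
tool_rot: [1.0, -0.0, -0.0, -0.0]
ft_force: [-0.3, -1.2, 0.8]
grip_width: 0.0698
grip_force: 0.0
```

drive_tool(
  deltas=[
    [[0,-40,0,0,0,0],[0,-40,0,0,0,0],[0,-40,0,0,0,0],[0,-40,0,0,0,0],[0,-40,0,0,0,0],[0,-40,0,0,0,0],[0,-40,0,0,0,0],[0,-40,0,0,0,0]],
  ],
)

```text
time: 1.53
position: [0.3758, -0.2869, 0.2445]
tool_rot: [1.0, -0.0, 0.0, -0.0]
ft_force: [0.7, 0.7, -0.0]
grip_width: 0.0695
grip_force: 0.0
```

drive_tool(
  deltas=[
    [[0,-40,0,0,0,0],[0,-40,0,0,0,0],[0,-40,0,0,0,0],[0,-40,0,0,0,0],[0,-40,0,0,0,0],[0,-40,0,0,0,0],[0,-40,0,0,0,0],[0,-40,0,0,0,0]],
  ],
)

```text
time: 2.2
position: [0.3759, 0.0329, 0.2448]
tool_rot: [1.0, -0.0, 0.0, 0.0]
ft_force: [0.3, -0.5, 0.4]
grip_width: 0.0695
grip_force: 0.0
```

drive_tool(
  deltas=[
    [[13,-27,0,0,0,0],[13,-27,10,0,0,0],[12,-27,25,0,0,0],[0,0,35,0,0,0],[0,0,40,0,0,0],[0,0,35,0,0,0],[0,0,25,0,0,0],[0,0,14,0,0,0]],
  ],
)

```text
time: 2.87
position: [0.413, 0.1122, 0.0579]
tool_rot: [1.0, 0.0, -0.002, 0.0]
ft_force: [0.8, -0.9, 1.4]
grip_width: 0.0697
grip_force: 0.0
```

drive_tool(
  deltas=[
    [[0,0,0,0,0,0],[0,0,0,0,0,0],[0,0,0,0,0,0],[0,0,0,0,0,0],[0,0,0,0,0,0],[0,0,0,0,0,0]],
  ],
  gripper=30,
)

```text
time: 3.37
position: [0.415, 0.1122, 0.0616]
tool_rot: [1.0, -0.0, 0.001, -0.0]
ft_force: [0.8, 0.9, 2.2]
grip_width: 0.0381
grip_force: 15.0
```

drive_tool(
  deltas=[
    [[0,0,-5,0,0,0],[0,0,-15,0,0,0],[0,0,-25,0,0,0],[0,0,-30,0,0,0],[0,0,-30,0,0,0],[0,0,-20,0,0,0],[0,0,-10,0,0,0],[0,0,0,0,0,0]],
  ],
  squeeze=20,
)

```text
time: 4.03
position: [0.4157, 0.1122, 0.1984]
tool_rot: [1.0, -0.0, 0.003, -0.0]
ft_force: [0.7, -0.4, -1.6]
grip_width: 0.0379
grip_force: 19.7
```

Run:
```python
from rig import eyes
import cv2
c=eyes.camera("side"); cv2.imwrite("pics/lift1.png",cv2.resize(c["img"][100:340,220:500,::-1],None,fx=2,fy=2))
```

```text
(no output)
```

View pics/lift1.png

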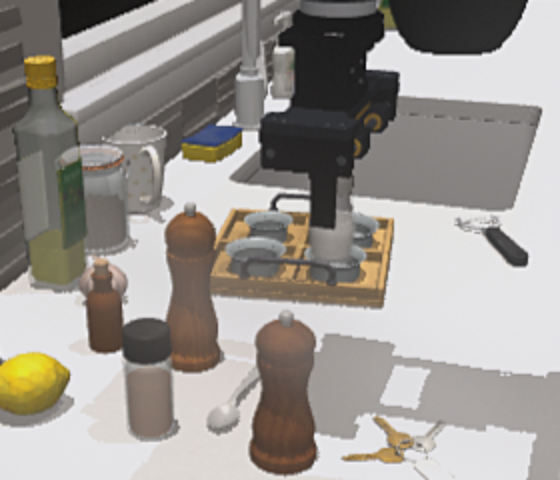

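The shaker is held upright. I'll carry it to medium cup A.

drive_tool(
  deltas=[
    [[8,12,0,0,0,0],[18,27,0,0,0,0],[24,36,0,0,0,0],[26,38,0,0,0,0],[26,38,0,0,0,0],[22,34,0,0,0,0],[13,20,0,0,0,0],[7,10,0,0,0,0]],
  ],
)

```text
time: 4.75
position: [0.5539, -0.0977, 0.1941]
tool_rot: [1.0, -0.002, -0.0, 0.0]
ft_force: [0.1, 0.5, 0.3]
grip_width: 0.038
grip_force: 19.7
```

drive_tool(
  deltas=[
    [[0,0,8,0,0,0],[0,0,20,0,0,0],[0,0,25,0,0,0],[0,0,22,0,0,0],[0,0,13,0,0,0],[0,0,7,0,0,0],[0,0,0,0,0,0],[0,0,0,0,0,0]],
  ],
)

```text
time: 5.42
position: [0.5514, -0.0929, 0.1002]
tool_rot: [1.0, 0.001, -0.001, -0.0]
ft_force: [0.6, 1.1, 0.1]
grip_width: 0.0379
grip_force: 19.7
```

drive_tool(
  deltas=[
    [[4,5,0,0,0,0],[4,5,0,0,0,0],[0,0,4,0,0,0],[0,0,6,0,0,0],[0,0,6,0,0,0],[0,0,4,0,0,0],[0,0,2,0,0,0],[0,0,0,0,0,0]],
  ],
)

```text
time: 6.08
position: [0.5598, -0.1041, 0.0777]
tool_rot: [1.0, -0.0, -0.001, -0.0]
ft_force: [0.5, 1.1, -0.9]
grip_width: 0.0379
grip_force: 19.7
```

Lower to contact, then open a little.

drive_tool(
  deltas=[
    [[0,0,2,0,0,0],[0,0,1,0,0,0],[0,0,0,0,0,0],[0,0,0,0,0,0]],
  ],
)

```text
time: 6.42
position: [0.5606, -0.1044, 0.0757]
tool_rot: [1.0, -0.0, 0.0, 0.0]
ft_force: [1.0, 0.1, -1.8]
grip_width: 0.038
grip_force: 19.7
```

drive_tool(
  deltas=[
    [[0,0,0,0,0,0],[0,0,0,0,0,0],[0,0,0,0,0,0],[0,0,0,0,0,0]],
  ],
  gripper=68,
)

```text
time: 6.75
position: [0.5605, -0.1044, 0.0756]
tool_rot: [1.0, -0.0, 0.0, 0.0]
ft_force: [0.8, -1.3, 0.2]
grip_width: 0.0554
grip_force: 0.0
```

drive_tool(
  deltas=[
    [[0,0,-10,0,0,0],[0,0,-30,0,0,0],[0,0,-40,0,0,0],[0,0,-40,0,0,0],[0,0,-40,0,0,0],[0,0,0,0,0,0]],
  ],
)

```text
time: 7.25
position: [0.5652, -0.106, 0.2448]
tool_rot: [1.0, 0.0, 0.008, 0.003]
ft_force: [0.9, -0.8, -0.3]
grip_width: 0.0592
grip_force: 0.0
```

drive_tool(
  deltas=[
    [[11,-27,0,0,0,0],[11,-27,0,0,0,0],[11,-27,0,0,0,0],[11,-27,0,0,0,0],[11,-27,0,0,0,0],[11,-27,0,0,0,0],[11,-27,0,0,0,0],[11,-27,0,0,0,0]],
  ],
)

```text
time: 7.92
position: [0.6487, 0.1131, 0.2361]
tool_rot: [1.0, -0.0, 0.0, 0.0]
ft_force: [1.1, 0.5, -0.7]
grip_width: 0.0592
grip_force: 0.0
```

drive_tool(
  deltas=[
    [[0,0,0,0,0,0],[0,0,0,0,0,0],[0,0,0,0,0,0]],
  ],
)

```text
time: 8.17
position: [0.648, 0.1114, 0.2356]
tool_rot: [1.0, 0.0, -0.0, 0.0]
ft_force: [0.0, 0.1, -0.8]
grip_width: 0.0592
grip_force: 0.0
```

Run:
```python
from rig import eyes
import cv2,numpy as np
c=eyes.camera("side");d=eyes.camera("top")
a=cv2.resize(c["img"][130:310,220:420,::-1],None,fx=2,fy=2)
b=cv2.resize(d["img"][190:370,190:390,::-1],None,fx=2,fy=2)
cv2.imwrite("pics/am.png",np.hstack([a,b]))
```

```text
(no output)
```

View pics/am.png

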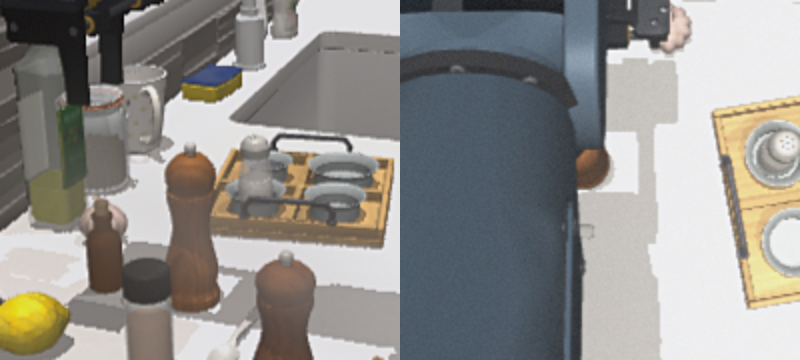

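Shaker is upright in its cup. Now the amber bottle.

drive_tool(
  deltas=[
    [[4,2,5,0,0,0],[0,0,20,0,0,0],[0,0,30,0,0,0],[0,0,35,0,0,0],[0,0,35,0,0,0],[0,0,30,0,0,0],[0,0,14,0,0,0],[0,0,5,0,0,0]],
  ],
)

```text
time: 8.93
position: [0.6505, 0.1085, 0.0583]
tool_rot: [1.0, -0.001, -0.003, 0.0]
ft_force: [-0.2, -0.2, 0.5]
grip_width: 0.059
grip_force: 0.0
```

drive_tool(
  deltas=[
    [[0,0,0,0,0,0],[0,0,0,0,0,0],[0,0,0,0,0,0],[0,0,0,0,0,0],[0,0,0,0,0,0],[0,0,0,0,0,0]],
  ],
  gripper=30,
)

```text
time: 9.43
position: [0.6539, 0.1097, 0.0636]
tool_rot: [1.0, 0.0, 0.002, 0.0]
ft_force: [0.2, -0.4, 6.0]
grip_width: 0.0372
grip_force: 20.0
```

drive_tool(
  deltas=[
    [[0,0,-5,0,0,0],[0,0,-15,0,0,0],[0,0,-25,0,0,0],[0,0,-30,0,0,0],[0,0,-30,0,0,0],[0,0,-20,0,0,0],[0,0,-10,0,0,0],[0,0,0,0,0,0]],
  ],
)

```text
time: 10.1
position: [0.6538, 0.1098, 0.1994]
tool_rot: [1.0, -0.0, 0.003, -0.0]
ft_force: [-0.1, -0.8, -0.5]
grip_width: 0.0374
grip_force: 20.0
```

drive_tool(
  deltas=[
    [[-2,8,0,0,0,0],[-5,20,0,0,0,0],[-7,27,0,0,0,0],[-7,27,0,0,0,0],[-7,27,0,0,0,0],[-7,27,0,0,0,0],[-7,27,0,0,0,0],[-7,27,0,0,0,0]],
  ],
)

```text
time: 10.77
position: [0.601, -0.0816, 0.1938]
tool_rot: [1.0, -0.0, -0.003, -0.001]
ft_force: [-0.0, 0.2, -1.0]
grip_width: 0.0374
grip_force: 20.0
```

drive_tool(
  deltas=[
    [[-7,27,0,0,0,0],[-7,27,0,0,0,0],[-7,27,0,0,0,0],[-5,20,0,0,0,0],[-4,12,0,0,0,0],[-1,3,0,0,0,0],[0,0,0,0,0,0],[0,0,0,0,0,0]],
  ],
)

```text
time: 11.43
position: [0.572, -0.1953, 0.1957]
tool_rot: [1.0, -0.0, -0.001, -0.001]
ft_force: [1.0, 0.6, -0.9]
grip_width: 0.037
grip_force: 20.0
```

drive_tool(
  deltas=[
    [[2,0,5,0,0,0],[0,0,15,0,0,0],[0,0,20,0,0,0],[0,0,20,0,0,0],[0,0,15,0,0,0],[0,0,5,0,0,0],[0,0,0,0,0,0],[0,0,0,0,0,0]],
  ],
)

```text
time: 12.1
position: [0.575, -0.1957, 0.1167]
tool_rot: [1.0, 0.0, 0.0, 0.0]
ft_force: [0.3, -1.1, -0.8]
grip_width: 0.0375
grip_force: 20.0
```

Run:
```python
from rig import eyes
import cv2,numpy as np
c=eyes.camera("side");d=eyes.camera("top")
a=cv2.resize(c["img"][130:270,300:440,::-1],None,fx=2.8,fy=2.8)
b=cv2.resize(d["img"][220:360,340:480,::-1],None,fx=2.8,fy=2.8)
cv2.imwrite("pics/am2.png",np.hstack([a,b]))
```

```text
(no output)
```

View pics/am2.png

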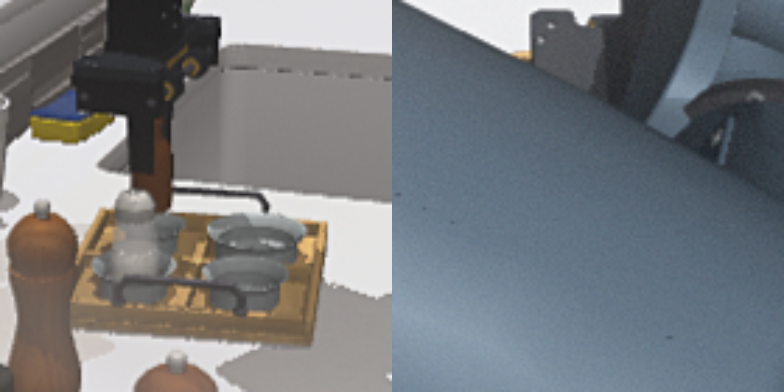

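drive_tool(
  deltas=[
    [[0,0,5,0,0,0],[0,0,10,0,0,0],[0,0,10,0,0,0],[0,0,7,0,0,0],[0,0,4,0,0,0],[0,0,0,0,0,0],[0,0,0,0,0,0]],
  ],
)

```text
time: 12.78
position: [0.5743, -0.1966, 0.08]
tool_rot: [1.0, -0.0, -0.0, -0.0]
ft_force: [0.5, -1.0, -1.2]
grip_width: 0.0375
grip_force: 20.0
```

drive_tool(
  deltas=[
    [[0,0,1,0,0,0],[0,0,1,0,0,0],[0,0,1,0,0,0],[0,0,0,0,0,0]],
  ],
)

```text
time: 13.12
position: [0.5746, -0.1964, 0.0777]
tool_rot: [1.0, -0.0, 0.0, 0.0]
ft_force: [0.6, 0.1, -1.2]
grip_width: 0.0372
grip_force: 20.0
```

drive_tool(
  deltas=[
    [[0,0,1,0,0,0],[0,0,1,0,0,0],[0,0,0,0,0,0],[0,0,0,0,0,0]],
  ],
)

```text
time: 13.45
position: [0.5746, -0.1965, 0.0776]
tool_rot: [1.0, -0.0, 0.0, 0.0]
ft_force: [-2.0, -0.3, 9.4]
grip_width: 0.0374
grip_force: 20.0
```

drive_tool(
  deltas=[
    [[0,0,0,0,0,0],[0,0,0,0,0,0],[0,0,0,0,0,0],[0,0,0,0,0,0]],
  ],
  gripper=65,
)

```text
time: 13.78
position: [0.5742, -0.1961, 0.0753]
tool_rot: [1.0, -0.0, -0.0, -0.0]
ft_force: [-0.4, -0.5, 0.2]
grip_width: 0.0536
grip_force: 0.0
```

drive_tool(
  deltas=[
    [[0,0,-8,0,0,0],[0,0,-25,0,0,0],[0,0,-35,0,0,0],[0,0,-40,0,0,0],[0,0,-40,0,0,0],[0,0,-20,0,0,0],[0,0,0,0,0,0],[0,0,0,0,0,0]],
  ],
)

```text
time: 14.45
position: [0.5749, -0.1965, 0.2454]
tool_rot: [1.0, -0.0, 0.001, 0.001]
ft_force: [0.4, -0.1, -1.0]
grip_width: 0.0565
grip_force: 0.0
```

drive_tool(
  deltas=[
    [[-1,-20,0,0,0,0],[-3,-35,0,0,0,0],[-3,-35,0,0,0,0],[-3,-35,0,0,0,0],[-3,-35,0,0,0,0],[-3,-35,0,0,0,0],[-3,-35,0,0,0,0],[-3,-35,0,0,0,0]],
  ],
)

```text
time: 15.12
position: [0.5505, 0.0703, 0.2413]
tool_rot: [1.0, -0.0, -0.003, -0.0]
ft_force: [0.8, 0.0, 0.1]
grip_width: 0.0564
grip_force: 0.0
```

drive_tool(
  deltas=[
    [[-2,-35,0,0,0,0],[-2,-35,0,0,0,0],[-2,-35,0,0,0,0],[-2,-30,0,0,0,0],[-1,-20,0,0,0,0],[-1,-10,0,0,0,0],[0,0,0,0,0,0],[0,0,0,0,0,0]],
  ],
)

```text
time: 15.78
position: [0.5417, 0.2331, 0.2422]
tool_rot: [1.0, 0.0, -0.001, 0.001]
ft_force: [-0.3, 0.4, -0.2]
grip_width: 0.0565
grip_force: 0.0
```

drive_tool(
  deltas=[
    [[1,-4,5,0,0,0],[0,0,20,0,0,0],[0,0,30,0,0,0],[0,0,35,0,0,0],[0,0,35,0,0,0],[0,0,30,0,0,0],[0,0,12,0,0,0],[0,0,5,0,0,0]],
  ],
)

```text
time: 16.45
position: [0.5421, 0.236, 0.0689]
tool_rot: [1.0, -0.001, -0.003, 0.001]
ft_force: [-0.2, 0.8, 0.8]
grip_width: 0.0565
grip_force: 0.0
```

drive_tool(
  deltas=[
    [[0,0,0,0,0,0],[0,0,0,0,0,0],[0,0,0,0,0,0],[0,0,0,0,0,0],[0,0,0,0,0,0]],
  ],
  gripper=35,
)

```text
time: 16.87
position: [0.5449, 0.2379, 0.0734]
tool_rot: [1.0, 0.0, 0.002, -0.0]
ft_force: [1.1, -1.3, 4.3]
grip_width: 0.0434
grip_force: 20.0
```

drive_tool(
  deltas=[
    [[0,0,-5,0,0,0],[0,0,-15,0,0,0],[0,0,-25,0,0,0],[0,0,-35,0,0,0],[0,0,-40,0,0,0],[0,0,-40,0,0,0],[0,0,-30,0,0,0],[0,0,-10,0,0,0]],
  ],
)

```text
time: 17.53
position: [0.5458, 0.2385, 0.2779]
tool_rot: [1.0, 0.0, 0.005, -0.001]
ft_force: [0.4, 1.0, -0.0]
grip_width: 0.0432
grip_force: 20.0
```

drive_tool(
  deltas=[
    [[-2,8,0,0,0,0],[-5,20,0,0,0,0],[-7,30,0,0,0,0],[-7,30,0,0,0,0],[-7,30,0,0,0,0],[-7,30,0,0,0,0],[-7,30,0,0,0,0],[-7,30,0,0,0,0]],
  ],
)

```text
time: 18.2
position: [0.4917, 0.0283, 0.269]
tool_rot: [1.0, 0.0, -0.003, -0.0]
ft_force: [0.2, -0.3, -0.7]
grip_width: 0.0431
grip_force: 20.0
```

drive_tool(
  deltas=[
    [[-7,30,0,0,0,0],[-7,30,0,0,0,0],[-7,30,0,0,0,0],[-5,27,0,0,0,0],[-3,20,0,0,0,0],[-1,9,0,0,0,0],[0,0,0,0,0,0],[0,0,0,0,0,0]],
  ],
)

```text
time: 18.87
position: [0.4634, -0.1157, 0.2703]
tool_rot: [1.0, -0.001, -0.001, -0.001]
ft_force: [0.2, -0.5, -1.0]
grip_width: 0.0433
grip_force: 20.0
```

drive_tool(
  deltas=[
    [[3,1,5,0,0,0],[0,0,18,0,0,0],[0,0,28,0,0,0],[0,0,30,0,0,0],[0,0,28,0,0,0],[0,0,18,0,0,0],[0,0,8,0,0,0],[0,0,0,0,0,0]],
  ],
)

```text
time: 19.53
position: [0.4665, -0.1156, 0.1346]
tool_rot: [1.0, 0.001, -0.002, -0.001]
ft_force: [-0.9, 0.6, -1.1]
grip_width: 0.0433
grip_force: 20.0
```

drive_tool(
  deltas=[
    [[0,0,6,0,0,0],[0,0,10,0,0,0],[0,0,10,0,0,0],[0,0,8,0,0,0],[0,0,5,0,0,0],[0,0,2,0,0,0],[0,0,0,0,0,0],[0,0,0,0,0,0]],
  ],
)

```text
time: 20.2
position: [0.4678, -0.1175, 0.0959]
tool_rot: [1.0, -0.0, 0.0, 0.0]
ft_force: [-0.4, -0.2, -0.8]
grip_width: 0.0431
grip_force: 20.0
```

drive_tool(
  deltas=[
    [[-1,0,2,0,0,0],[0,0,2,0,0,0],[0,0,2,0,0,0],[0,0,1,0,0,0],[0,0,1,0,0,0],[0,0,0,0,0,0],[0,0,0,0,0,0]],
  ],
)

```text
time: 20.78
position: [0.4665, -0.1173, 0.0875]
tool_rot: [1.0, -0.0, -0.0, -0.0]
ft_force: [-0.1, 1.1, -1.0]
grip_width: 0.0431
grip_force: 20.0
```

drive_tool(
  deltas=[
    [[0,0,1,0,0,0],[0,0,1,0,0,0],[0,0,0,0,0,0],[0,0,0,0,0,0]],
  ],
)

```text
time: 21.12
position: [0.4666, -0.1179, 0.087]
tool_rot: [1.0, 0.0, 0.001, 0.001]
ft_force: [-3.1, -0.7, 12.2]
grip_width: 0.0431
grip_force: 20.0
```

drive_tool(
  deltas=[
    [[0,0,0,0,0,0],[0,0,0,0,0,0],[0,0,0,0,0,0],[0,0,0,0,0,0]],
  ],
  gripper=68,
)

```text
time: 21.45
position: [0.4664, -0.1173, 0.0854]
tool_rot: [1.0, -0.0, -0.0, -0.0]
ft_force: [0.5, 0.3, 0.0]
grip_width: 0.0569
grip_force: 0.0
```

drive_tool(
  deltas=[
    [[0,0,-8,0,0,0],[0,0,-25,0,0,0],[0,0,-35,0,0,0],[0,0,-40,0,0,0],[0,0,-40,0,0,0],[0,0,-20,0,0,0],[0,0,0,0,0,0],[0,0,0,0,0,0]],
  ],
)

```text
time: 22.12
position: [0.4669, -0.1175, 0.2551]
tool_rot: [1.0, -0.0, 0.002, 0.001]
ft_force: [-0.6, 0.1, 0.3]
grip_width: 0.0591
grip_force: 0.0
```

drive_tool(
  deltas=[
    [[-2,-20,0,0,0,0],[-5,-35,0,0,0,0],[-5,-35,0,0,0,0],[-5,-35,0,0,0,0],[-5,-35,0,0,0,0],[-5,-35,0,0,0,0],[-5,-35,0,0,0,0],[-4,-30,0,0,0,0]],
  ],
  gripper=82,
)

```text
time: 22.78
position: [0.4281, 0.1445, 0.2517]
tool_rot: [1.0, 0.0, -0.003, 0.0]
ft_force: [-0.2, -0.0, -0.5]
grip_width: 0.0715
grip_force: 0.0
```

drive_tool(
  deltas=[
    [[-5,-30,0,0,0,0],[-4,-30,0,0,0,0],[-3,-20,0,0,0,0],[-1,-10,0,0,0,0],[0,0,0,0,0,0],[0,0,0,0,0,0]],
  ],
)

```text
time: 23.28
position: [0.4168, 0.2322, 0.2524]
tool_rot: [1.0, 0.0, -0.001, 0.001]
ft_force: [-0.1, -0.6, 0.0]
grip_width: 0.0713
grip_force: 0.0
```

drive_tool(
  deltas=[
    [[1,-2,5,0,0,0],[0,0,20,0,0,0],[0,0,30,0,0,0],[0,0,35,0,0,0],[0,0,27,0,0,0],[0,0,12,0,0,0],[0,0,5,0,0,0],[0,0,0,0,0,0]],
  ],
)

```text
time: 23.95
position: [0.4181, 0.2334, 0.1182]
tool_rot: [1.0, -0.001, -0.002, 0.001]
ft_force: [-0.5, 0.9, 0.8]
grip_width: 0.0715
grip_force: 0.0
```

drive_tool(
  deltas=[
    [[0,0,0,0,0,0],[0,0,0,0,0,0],[0,0,0,0,0,0],[0,0,0,0,0,0],[0,0,0,0,0,0]],
  ],
  gripper=35,
  squeeze=25,
)

```text
time: 24.37
position: [0.4191, 0.2349, 0.1204]
tool_rot: [1.0, -0.0, 0.001, -0.0]
ft_force: [-0.3, 0.3, 3.3]
grip_width: 0.0474
grip_force: 25.0
```

drive_tool(
  deltas=[
    [[0,0,-5,0,0,0],[0,0,-15,0,0,0],[0,0,-25,0,0,0],[0,0,-35,0,0,0],[0,0,-35,0,0,0],[0,0,-30,0,0,0],[0,0,-15,0,0,0],[0,0,0,0,0,0]],
  ],
)

```text
time: 25.03
position: [0.4203, 0.2354, 0.2835]
tool_rot: [1.0, 0.0, 0.004, -0.001]
ft_force: [0.9, 0.7, -2.1]
grip_width: 0.0474
grip_force: 25.0
```

Run:
```python
from rig import eyes
import cv2,numpy as np
c=eyes.camera("side");d=eyes.camera("top")
a=cv2.resize(c["img"][80:290,300:460,::-1],None,fx=2.5,fy=2.5)
b=cv2.resize(d["img"][210:370,340:480,::-1],None,fx=2.5,fy=2.5)
cv2.imwrite("pics/mi.png",np.hstack([a,cv2.copyMakeBorder(b,0,a.shape[0]-b.shape[0],0,0,cv2.BORDER_CONSTANT)]))
```

```text
(no output)
```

View pics/mi.png

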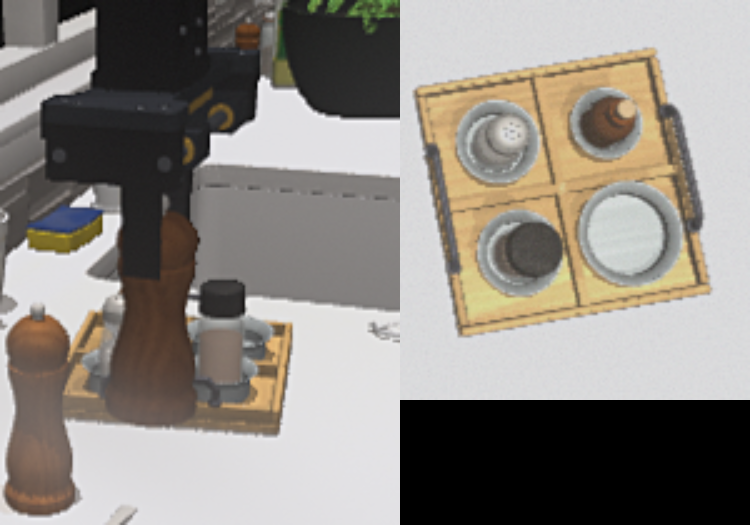

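The shaker, bottle and jar all stand in their cups, and the mill is held upright. I'll carry it to the wide cup.

drive_tool(
  deltas=[
    [[1,8,0,0,0,0],[3,20,0,0,0,0],[4,30,0,0,0,0],[4,30,0,0,0,0],[4,30,0,0,0,0],[4,30,0,0,0,0],[4,30,0,0,0,0],[4,30,0,0,0,0]],
  ],
)

```text
time: 25.8
position: [0.4449, 0.025, 0.2775]
tool_rot: [1.0, -0.0, -0.003, -0.0]
ft_force: [0.5, -0.1, -2.3]
grip_width: 0.0474
grip_force: 25.0
```

drive_tool(
  deltas=[
    [[4,30,0,0,0,0],[4,30,0,0,0,0],[4,30,0,0,0,0],[4,30,0,0,0,0],[4,30,0,0,0,0],[4,30,0,0,0,0],[4,25,0,0,0,0],[3,18,0,0,0,0]],
  ],
)

```text
time: 26.47
position: [0.4763, -0.1989, 0.2772]
tool_rot: [1.0, -0.001, -0.002, -0.001]
ft_force: [0.5, -0.5, -2.4]
grip_width: 0.0476
grip_force: 25.0
```

drive_tool(
  deltas=[
    [[1,10,0,0,0,0],[0,4,0,0,0,0],[0,0,0,0,0,0],[0,0,0,0,0,0]],
  ],
)

```text
time: 26.8
position: [0.4775, -0.2091, 0.2786]
tool_rot: [1.0, 0.0, -0.001, -0.001]
ft_force: [0.6, 0.2, -1.4]
grip_width: 0.0472
grip_force: 25.0
```

drive_tool(
  deltas=[
    [[3,1,5,0,0,0],[0,0,18,0,0,0],[0,0,28,0,0,0],[0,0,30,0,0,0],[0,0,20,0,0,0],[0,0,10,0,0,0],[0,0,4,0,0,0],[0,0,0,0,0,0]],
  ],
)

```text
time: 27.47
position: [0.4815, -0.2107, 0.1641]
tool_rot: [1.0, 0.0, -0.0, -0.0]
ft_force: [-0.3, 0.8, -2.3]
grip_width: 0.0471
grip_force: 25.0
```

drive_tool(
  deltas=[
    [[0,0,5,0,0,0],[0,0,8,0,0,0],[0,0,7,0,0,0],[0,0,3,0,0,0],[0,0,1,0,0,0],[0,0,0,0,0,0],[0,0,0,0,0,0]],
  ],
)

```text
time: 28.05
position: [0.4815, -0.2115, 0.1406]
tool_rot: [1.0, -0.0, 0.0, 0.0]
ft_force: [-0.5, -0.6, -2.9]
grip_width: 0.0473
grip_force: 25.0
```

drive_tool(
  deltas=[
    [[-1,-1,2,0,0,0],[0,0,2,0,0,0],[0,0,1,0,0,0],[0,0,1,0,0,0],[0,0,0,0,0,0],[0,0,0,0,0,0]],
  ],
)

```text
time: 28.55
position: [0.4805, -0.2104, 0.1345]
tool_rot: [1.0, -0.0, 0.0, 0.0]
ft_force: [0.9, -0.3, -1.7]
grip_width: 0.0476
grip_force: 25.0
```

drive_tool(
  deltas=[
    [[0,0,1,0,0,0],[0,0,0,0,0,0],[0,0,0,0,0,0]],
  ],
)

```text
time: 28.8
position: [0.4808, -0.2106, 0.1345]
tool_rot: [1.0, -0.0, 0.001, 0.0]
ft_force: [0.1, 0.3, 5.8]
grip_width: 0.0475
grip_force: 25.0
```

drive_tool(
  deltas=[
    [[0,0,0,0,0,0],[0,0,0,0,0,0],[0,0,0,0,0,0],[0,0,0,0,0,0]],
  ],
  gripper=75,
)

```text
time: 29.13
position: [0.4804, -0.2103, 0.1334]
tool_rot: [1.0, -0.0, -0.0, -0.0]
ft_force: [-0.1, -0.1, -0.0]
grip_width: 0.063
grip_force: 0.0
```

drive_tool(
  deltas=[
    [[0,0,-8,0,0,0],[0,0,-25,0,0,0],[0,0,-35,0,0,0],[0,0,-40,0,0,0],[0,0,-20,0,0,0],[0,30,0,0,0,0],[0,40,0,0,0,0],[0,40,0,0,0,0]],
  ],
)

```text
time: 29.8
position: [0.4807, -0.3207, 0.2633]
tool_rot: [1.0, 0.001, 0.001, 0.001]
ft_force: [0.2, -0.5, 0.3]
grip_width: 0.0654
grip_force: 0.0
```

drive_tool(
  deltas=[
    [[0,40,0,0,0,0],[0,40,0,0,0,0],[0,40,0,0,0,0],[0,40,0,0,0,0],[0,30,0,0,0,0],[0,0,0,0,0,0],[0,0,0,0,0,0],[0,0,0,0,0,0]],
  ],
)

```text
time: 30.47
position: [0.48, -0.5093, 0.2612]
tool_rot: [1.0, -0.0, -0.0, -0.001]
ft_force: [-0.2, 0.0, 0.3]
grip_width: 0.0652
grip_force: 0.0
```

Run:
```python
from rig import eyes
import cv2,numpy as np
c=eyes.camera("side");d=eyes.camera("top")
a=cv2.resize(c["img"][150:300,220:420,::-1],None,fx=2,fy=2)
b=cv2.resize(d["img"][200:370,250:480,::-1],None,fx=1.7,fy=1.7)
h=max(a.shape[0],b.shape[0])
p=lambda x:cv2.copyMakeBorder(x,0,h-x.shape[0],0,0,cv2.BORDER_CONSTANT)
cv2.imwrite("pics/end.png",np.hstack([p(a),p(b)]))
```

```text
(no output)
```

View pics/end.png

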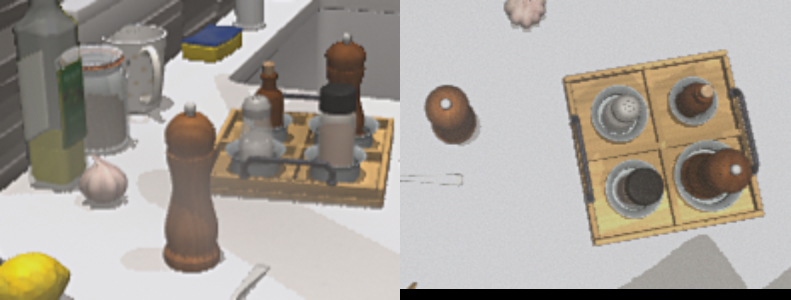

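All four items stand in their cups and the tall mill and oil bottle are untouched. In the top crop the knob is at (737,169), the cork at (707,90), the dome at (628,107) and the cap at (641,186). I'll check the numbers before handing in.

Run:
```python
from rig import ticket
from h import *
t=np.load("t.npy",allow_pickle=True).item();s=np.load("s.npy",allow_pickle=True).item()
C=dict(mill=(.4788,-.21),amber=(.5719,-.1959),salt=(.5581,-.103),jar=(.4642,-.1173))
ok=True
for n,a,z,b in [("mill",(737,169),.153,(347,37)),("amber",(707,90),.113,(267,63)),("salt",(628,107),.103,(256,96)),("jar",(641,186),.118,(338,90))]:
    u=(250+(a[0]-400)/1.7,200+a[1]/1.7);v=(220+b[0]/2,150+b[1]/2)
    e=(onz(t,*u,z)[:2]-C[n])*1000; p,g=tri(t,u,s,v); print(n,e.round(1),p.round(4),round(g,4)); ok&=np.hypot(*e)<8
if ok: print(ticket.hand_in())
```

```text
mill [-0.4 -0.8] [ 0.479  -0.2121  0.1485] 0.0007
amber [0.3 0.7] [ 0.5735 -0.1954  0.1115] 0.0021
salt [-2.5 -1.3] [ 0.5569 -0.1041  0.1025] 0.0025
jar [-0.5  5.2] [ 0.4637 -0.1121  0.1176] 0.0001
the job is handed in; nothing more can be done
None
```

The job is handed in at about 31 s of the 107 s allowed: the mill is in the widest cup, the bottle in the narrowest, and the shaker and jar in the two middle ones, all upright and released. A last camera check put each within about 5 mm of its cup's axis (the jar is the furthest off), the tall mill and oil bottle were not touched, and the judge's verdict was not shown.

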